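Ease the full ribbon reel down on the counter display wheel

TASK

A full, heavy ribbon reel stands at the top of the upright display wheel: take the sprung felt presser by its handle, set its pad on top of the wavy rim, draw the wheel over towards the robot, and then use the pad as a brake to ease the reel slowly down until it is level with the axle on the robot's side. All the way keep the pad pressed on the rim directly over the axle, never letting it come off, never pressing with more than about 15 newtons and never letting the wheel run away; touch the wheel only with the pad and leave the other things where they are. Finish holding: the program ends with the presser in the gripper and its pad still pressed on the rim, keeping the reel at rest level with the axle.

Things in the scene. Friction and masses are not known exactly. Their poses are not given: they have to be found in the camera images.
- wheel (a joint): Angle (rad) of the upright steel display wheel on its level axle. 0: reel straight above the axle; grows as the wheel's top moves to the stand's front (-x, robot side) and the reel comes down that side; 1.57: reel level with the axle. Stops at -0.3 and 2.3. Inertia about 0.014 kg m2, bearing damping 0.2 N m s/rad, dry friction 0.03 N m: it stands still near the top and runs away once well over.
- axle (a point): Centre of the wheel's axle, 135 mm above the table, in the plane of the rim. Axes are the fixed wooden stand's: x from its front (robot side) to its back, y along the axle, z up. Base board 240 x 220 x 14 mm; an upright 50 x 16 mm, 149 mm high, on either side, 92 mm from the rim's plane.
- rim_top (a point): Fixed point 110 mm straight above the axle, the mean height of the rim's top. The rim is a ring of 20 mm steel tube with three shallow waves: when the wheel stands at angle a, its outside straight above the axle lies 110 + 4 cos(3 a) mm from it. The pad's friction on the rim is about 0.6 times its contact force (20 percent more or less).
- reel_mid (a point): Centre of the full ribbon reel, 72 mm diameter, 44 mm wide, 0.85 kg (15 percent more or less), turning on a peg of the wheel 65 mm from the axle, its centre 42 mm to the -y side of the rim's plane. It unbalances the wheel by about 0.54 N m times the sine of the wheel's angle.
- presser: Hand tool, about 0.15 kg, standing upright on its pad: a wooden handle block 46 mm (x) x 30 mm (y) x 70 mm high, with a sprung felt-faced foot plate of 80 mm (x) x 50 mm (y) below it. Origin at the centre of the handle block's underside, 62 mm above the pad's underside when the foot is fully out; z up along the handle. Grip the block across y, 35 to 50 mm above the origin.
- presser_foot (a joint): How far (m) the presser's foot is pushed in towards the handle: 0 fully out, 0.045 fully in. The pad's contact force is about 1.7 N + 280 N/m times this value, with 6 N s/m damping.
- pad (a point): Centre of the underside of the presser's felt pad; axes as those of the presser (long side 80 mm along x). Keep it within 50 mm of straight above the axle while braking.
- cone: Bystander: cone of thread, 68 mm diameter, 115 mm high; origin at its underside.
- jar: Bystander: glass jar, 70 mm diameter, 100 mm high; origin at its underside.
- spool1: Bystander: thread spool, 56 mm diameter, 50 mm high; origin at its underside.
- spool2: Bystander: thread spool, 56 mm diameter, 50 mm high; origin at its underside.
- tape_roll: Bystander: flat roll of webbing, 90 mm diameter, 25 mm high; origin at its underside.

How it is judged:
On the way, in this order (a step that is already met when the one before it is completed fails the run):
1. the held pad rests on the rim while the reel is still near the top (value of joint wheel below 0.3 rad and contact force between presser_foot and wheel between 1 and 20 N and contact force between the fingers and presser above 1 N), for 0.2 s.
2. the reel is on its way down, a third to two thirds of the way, under the pad (value of joint wheel between 0.55 and 1.1 rad and contact force between presser_foot and wheel between 1 and 20 N and contact force between the fingers and presser above 1 N), for 0.3 s.
3. the pad keeps the reel at rest level with the axle (value of joint wheel between 1.42 and 1.72 rad and velocity of joint wheel between -0.1 and 0.1 rad/s and contact force between presser_foot and wheel between 1 and 20 N and contact force between the fingers and presser above 1 N), for 2 s.
At the end, for the whole second after the job is handed in: Through the last second the wheel is at 1.57 +- 0.15 rad and turns slower than 0.1 rad/s, the pad, held in the gripper and within 50 mm of straight above the axle, presses on the rim with 1 to 20 N (all of step 3 and x of pad in the frame of axle between -0.05 and 0.05 m and height (world z) of pad above 0.2 m); the arm keeps its last pose, push and grip.
It fails at once if the wheel runs away (faster than 0.9 rad/s) (velocity of joint wheel above 0.9 rad/s or velocity of joint wheel below -0.9 rad/s).
It fails at once if the pad presses harder than 20 N (contact force between presser_foot and wheel above 20 N).
It fails at once if on the way down the pad comes off the rim or leaves its place over the axle (value of joint wheel above 0.4 rad and (contact force between presser_foot and wheel below 0.3 N or x of pad in the frame of axle above 0.05 m or x of pad in the frame of axle below -0.05 m)).
It fails at once if the wheel or its reel is touched with something other than the pad (contact force between any of the arm, the fingers, presser_c0 and wheel above 1 N).
It fails at once if a bystander is moved (distance of any of cone, jar, spool1, spool2, tape_roll from where it was at the start of the episode above 0.03 m).
It also fails if it takes over 58 s, if anything falls off the work surface, if the arm or the gripper's body presses on something with over 40 N, if the wrist force passes 120 N, or if a joint passes its speed limit or range.

ROBOT

A 7-joint arm with a two-finger parallel gripper is mounted at the origin on the work surface. World frame = base frame: x ahead of the robot, y to its left, z up, the work surface at z = 0. Lengths are in m, angles in rad, forces in N, time in s.
With the tool pointing down it reaches from about 0.4 to 0.85 m from the base axis. Payload 10.4 kg.
Tool frame: the origin (TCP) lies at the very end of the fingers, on their centre line; the grasp point (between the pads) lies 19 mm behind it; z points along the fingers, y is the line along which they close (so a half turn about z gives the same grasp; the last joint's range is limited). The gripper opens to 87 mm and grips with 3 to 60 N. Pads are 19 mm wide; open, the fingers measure 117 mm over their backs; the gripper's body (75 mm by 190 mm) begins 51 mm behind the grasp point.
Start: joints at [-1.299, 0.332, -0.065, 1.46, 0.022, 1.35, -0.088], TCP at [0.182, 0.598, 0.223] pointing down, gripper open.
Joint ranges: [-2.6, 2.6], [-0.5, 2.12], [-1.47, 1.34], [0.16, 2.42], [-1.27, 4.41], [0.06, 2.06], [-2.6, 2.6]. Speed limits (rad/s): [2.22, 2.22, 2.79, 2.79, 3.14, 3.14, 3.14].

INTERFACE

Orientations are given as a unit quaternion [x, y, z, w].
In Python, from bench import * gives the robot as it stands.
- The arm moves only by the tool carry_out, never from a script. Its argument "deltas" is a list of rows, each an object with "hand": the finger opening in mm, from 0 to 87; "dp": the shift along the tool's x, y, z each as a share of 250 mm, from -1 to 1, a list of three; "spin": the turn about the tool's z as a share of pi rad, from -1 to 1. In form: [{"hand": hand, "dp": [dx, dy, dz], "spin": spin}, ...]. A call has 1 to 20 rows; each row is the pose to reach, as a shift and turn from the pose commanded when the call began, along the tool's axes at that moment, turning the shorter way round; what a row does not reach only later rows make up. A row lasts 1/10 s, in which the tool goes at most 50 mm and 8.59 degrees, less where a joint would pass 70% of its speed; a pose out of reach is approached as far as the arm can. A call with a number of a shift or a turn outside -1 to 1 is refused whole. A call with a gripper value outside its range is refused whole. The fingers move at their own pace and stop on an object; "force" is the grip in N (left out, the last holds). Time passes only in rows, so rows that repeat a pose let the fingers close. It gives the time, the measured TCP pose, the force, the opening and the grip force at its end, in the units of the state.
- read_state(): the state, without advancing time (a new reading comes with each control period).
- camera(name): name is "scene" or "top" or "wrist"; returns the picture (400x640x3 uint8, red, green, blue); there is no depth.
- get_calibration(name): a dict with "fx", "fy", "cx", "cy" (pixels), "R" (3x3) and "t" (3): a world point X has camera coordinates R X + t; the wrist camera has in their place "mount" (4x4, takes a point from camera to tool coordinates, whose origin is the TCP and whose axes are the flange's). Camera axes: x right, y down, z forward; pixel columns grow to the right and rows downward; lengths in m; the calibration is good to about 2 mm. A picture is of the moment at which its call begins: read the wrist's pose just before it. get_calibration takes no time and is no camera call.
- close_job(): hands the job in; it is judged then, once.
The state is a dict: "time": time; "joint_positions": joint angles; "joint_vel": joint speeds; "joint_torque": joint torques, N m; "ee_pos": TCP position; "eef_rot": TCP orientation; "ft_force": force on the tool from outside, world axes, zero at the start; "torque": the same for the moment, N m; "width": finger opening in m; "grip_force": force on a finger pad.
Only numpy, scipy, OpenCV 4.12 (cv2) and the standard library are available. Lean on these libraries where they do the work, as an engineer would, in place of code of your own. Each camera call takes 0.05 s, during which the arm holds its last target. There are 200 camera calls.

## Working session

There is one attempt and no reset: what is moved stays moved. The work goes in short steps, Python scripts to look and compute and a tool call to move; the robot and the scene stay as the last step left them, time stands still between calls to the robot, and variables do not carry over. Pictures are saved under pics/ and viewed, at most 10 in all, crops included, and the job is handed in when it is done.

Besides the shell and the picture viewer there is one more tool, called in YAML: its name, and indented under it one key for each argument. carry_out: Moves the arm, as the interface text tells. Its arguments: {"type":"object","properties":{"deltas":{"type":"array","items":{"type":"object","properties":{"hand":{"type":"number"},"dp":{"type":"array","items":{"type":"number","minimum":-1,"maximum":1}},"spin":{"type":"number","minimum":-1,"maximum":1}}}},"force":{"type":"number"}},"required":["deltas"]}

```bash
mkdir -p pics; python3 - <<'E'
from bench import *
import cv2
s=read_state();print(s)
for n in ["scene","top"]:
    cv2.imwrite(f"pics/{n}0.png",camera(n)[:,:,::-1]);print(n,get_calibration(n))
print(get_calibration("wrist"))
E
```

```text
{'time': 0.0, 'joint_positions': array([-1.29859419,  0.33286071, -0.06473411,  1.46097233,  0.02163021,
        1.34984782, -0.08850352]), 'joint_vel': array([ 0.00086187,  0.00121823,  0.00023648, -0.00105786, -0.00055321,
        0.00010493,  0.00127566]), 'joint_torque': array([-1.56473183e-03, -6.23253322e+01,  2.36337713e-02, -3.89908469e+01,
       -6.14277623e-02,  3.95833421e-02,  1.34241718e-04]), 'ee_pos': array([0.1814779 , 0.59767146, 0.22174618]), 'eef_rot': array([ 1.46839651e-01,  9.89160064e-01, -6.92959084e-04, -6.13073821e-05]), 'ft_force': array([-0.73009811, -0.05176493, -0.85096799]), 'torque': array([ 0.00243384,  0.04207542, -0.01661332]), 'grip_force': 0.0, 'width': 0.08713345080102348}
scene {'fx': 514.5290118917004, 'fy': 514.5290118917004, 'cx': 327.15115920149276, 'cy': 192.31911898955275, 'R': array([[-0.81216638,  0.58326281,  0.01379372],
       [ 0.38710344,  0.55641112, -0.73522622],
       [-0.43650509, -0.59178642, -0.67768145]]), 't': array([ 0.44434537, -0.08708656,  1.82859128])}
top {'fx': 465.08495864203155, 'fy': 465.08495864203155, 'cx': 311.4130962855274, 'cy': 208.29296836981686, 'R': array([[ 0.01163866, -0.99993125, -0.00142769],
       [-0.9916867 , -0.0113597 , -0.12817351],
       [ 0.12814848,  0.00290758, -0.99175073]]), 't': array([0.00513052, 0.55673045, 1.56671809])}
{'fx': 281.0585081482231, 'fy': 281.0585081482231, 'cx': 321.6235095190582, 'cy': 201.47254223081524, 'mount': array([[-5.93810946e-04, -9.66468850e-01, -2.56783197e-01,
         6.99029155e-02],
       [ 9.99999433e-01, -3.46850721e-04, -1.00703704e-03,
        -7.41668424e-04],
       [ 8.84204497e-04, -2.56783649e-01,  9.66468507e-01,
        -1.62346264e-01],
       [ 0.00000000e+00,  0.00000000e+00,  0.00000000e+00,
         1.00000000e+00]])}
```

View pics/scene0.png

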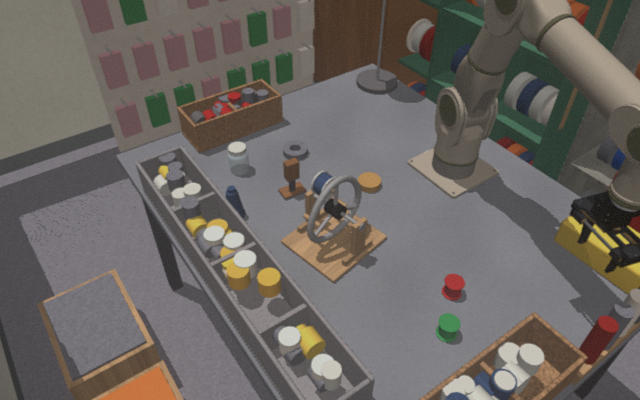

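View pics/top0.png

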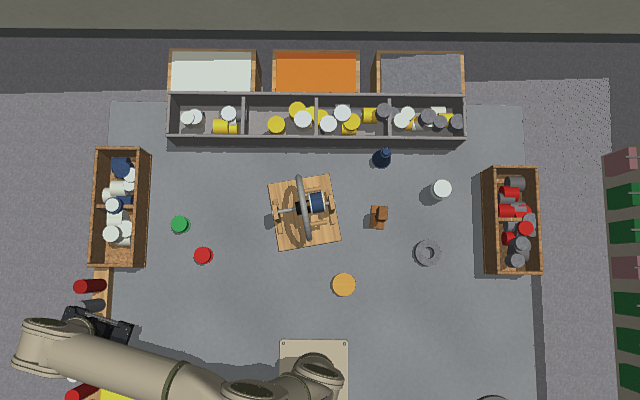

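The scene view shows the wheel stand at about (335,215) and the presser at (291,178). In the top view they are at (305,210) and (378,217). The bystanders are well clear. I'll enlarge the top crop (wheel and presser) and the scene crop.

```bash
python3 - <<'E'
import cv2
a=cv2.imread("pics/top0.png")[165:260,255:400];cv2.imwrite("pics/topc.png",cv2.resize(a,None,fx=5,fy=5,interpolation=cv2.INTER_CUBIC))
a=cv2.imread("pics/scene0.png")[145:285,265:400];cv2.imwrite("pics/scenec.png",cv2.resize(a,None,fx=4,fy=4,interpolation=cv2.INTER_CUBIC))
E
```

```text
(no output)
```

View pics/topc.png

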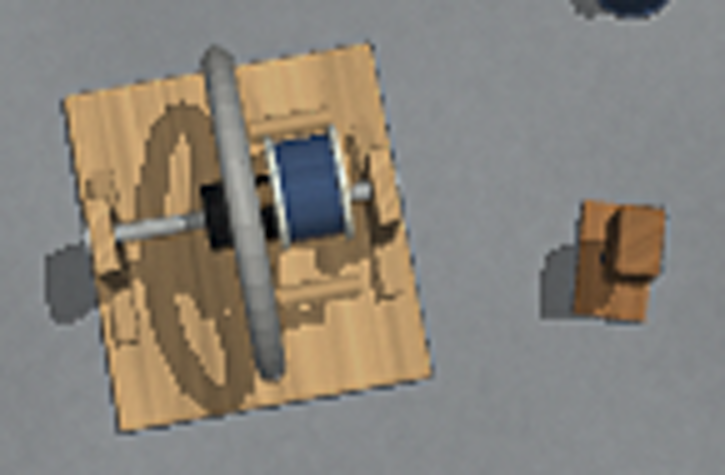

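View pics/scenec.png

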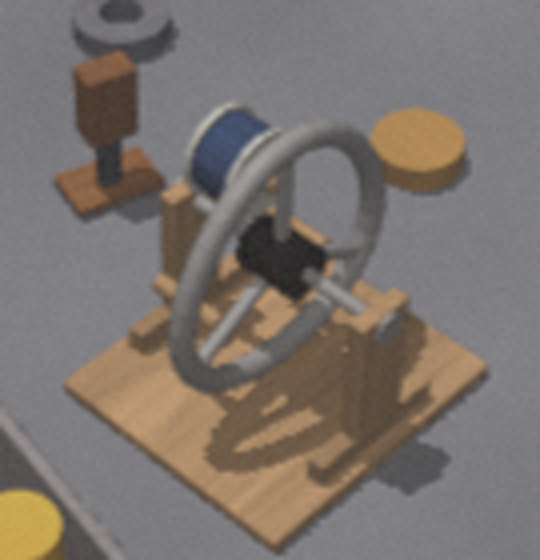

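The top crop shows the board corners at (65,98), (370,43), (432,378) and (120,432). The rim runs from (215,50) to (270,375). The presser's handle top has corners at about (620,205), (665,208), (660,278) and (613,272), and its plate corners are at (582,200), (576,315) and (642,322).

```bash
cat > h.py <<'E'
import numpy as np
from bench import *
def ray(n,u,v):
    c=get_calibration(n);R=np.array(c["R"]);t=np.array(c["t"])
    return -R.T@t, R.T@np.array([(u-c["cx"])/c["fx"],(v-c["cy"])/c["fy"],1])
def at(n,u,v,z):
    o,d=ray(n,u,v);return o+d*(z-o[2])/d[2]
def proj(n,X):
    c=get_calibration(n);p=np.array(c["R"])@X+c["t"];return np.array([c["fx"]*p[0]/p[2]+c["cx"],c["fy"]*p[1]/p[2]+c["cy"]])
tc=lambda u,v,z: at("top",255+(u+.5)/5-.5,165+(v+.5)/5-.5,z)
sc=lambda u,v,z: at("scene",265+(u+.5)/4-.5,145+(v+.5)/4-.5,z)
E
python3 - <<'E'
from h import *
np.set_printoptions(precision=4,suppress=True)
B=np.array([tc(*p,.014) for p in [(65,98),(370,43),(432,378),(120,432)]])  # far-left, far-right, near-right, near-left
print(B,B.mean(0));e=[B[(i+1)%4]-B[i] for i in range(4)];print([np.linalg.norm(x) for x in e],[np.degrees(np.arctan2(x[1],x[0])) for x in e])
print("scene board corners",[sc(*p,.014) for p in [(65,384),(280,545),(486,370)]])
print("rim ends@.135",tc(217,60,.135),tc(270,370,.135), "reel/rim top@.245", tc(240,190,.245))
H=np.array([tc(*p,.132) for p in [(620,205),(665,208),(660,278),(613,272)]]);print(H,H.mean(0))
e=[H[(i+1)%4]-H[i] for i in range(4)];print([np.linalg.norm(x) for x in e],[np.degrees(np.arctan2(x[1],x[0])) for x in e])
P=np.array([tc(*p,.012) for p in [(582,200),(576,315),(642,322)]]);print(P,(P[0]+P[2])/2)
print([np.linalg.norm(P[i+1]-P[i]) for i in (0,1)],[np.degrees(np.arctan2(*(P[i+1]-P[i])[1::-1])) for i in (0,1)])
H=np.array([sc(*p,.132) for p in [(76,72),(109,53),(136,70),(107,90)]]);print(H,H.mean(0))
E
```

```text
[[ 0.6431  0.1667  0.014 ]
 [ 0.685  -0.0475  0.014 ]
 [ 0.4493 -0.0921  0.014 ]
 [ 0.4095  0.1232  0.014 ]] [0.5467 0.0376 0.014 ]
[np.float64(0.21828861851754727), np.float64(0.23987214735354387), np.float64(0.21890757385160797), np.float64(0.23764772236282516)] [np.float64(-78.95315564315938), np.float64(-169.2955763144827), np.float64(100.4634511877065), np.float64(10.554723129238392)]
scene board corners [array([ 0.6876, -0.0428,  0.014 ]), array([0.6445, 0.171 , 0.014 ]), array([0.4189, 0.1278, 0.014 ])]
rim ends@.135 [0.6475 0.0562 0.135 ] [0.4458 0.0191 0.135 ] reel/rim top@.245 [0.5465 0.0376 0.245 ]
[[ 0.5555 -0.2062  0.132 ]
 [ 0.5539 -0.2353  0.132 ]
 [ 0.5083 -0.2317  0.132 ]
 [ 0.5118 -0.2014  0.132 ]] [ 0.5324 -0.2187  0.132 ]
[np.float64(0.029169012373689622), np.float64(0.04575382016348227), np.float64(0.030495661867535166), np.float64(0.043956134400290885)] [np.float64(-93.1982952386573), np.float64(175.42324480729192), np.float64(83.32667324538266), np.float64(-6.290660598289763)]
[[ 0.5751 -0.1968  0.012 ]
 [ 0.4943 -0.1922  0.012 ]
 [ 0.49   -0.2381  0.012 ]] [ 0.5326 -0.2174  0.012 ]
[np.float64(0.08093013212915445), np.float64(0.046064395426461714)] [np.float64(176.77100347960868), np.float64(-95.42344150077338)]
[[ 0.557  -0.2256  0.132 ]
 [ 0.5226 -0.2309  0.132 ]
 [ 0.5167 -0.2007  0.132 ]
 [ 0.5489 -0.193   0.132 ]] [ 0.5363 -0.2125  0.132 ]
```

carry_out:
  deltas:
    - {"hand":87,"dp":[0,0,-0.4],"spin":0}
    - {"hand":87,"dp":[0,0,-0.72],"spin":0}
    - {"hand":87,"dp":[0,0,-0.72],"spin":0}
    - {"hand":87,"dp":[0,0,-0.72],"spin":0}
    - {"hand":87,"dp":[-1,-1,-0.72],"spin":-0.07}
    - {"hand":87,"dp":[-1,-1,-0.72],"spin":-0.07}
    - {"hand":87,"dp":[-1,-1,-0.72],"spin":-0.07}
    - {"hand":87,"dp":[-1,-1,-0.72],"spin":-0.07}
    - {"hand":87,"dp":[-1,-1,-0.72],"spin":-0.07}
    - {"hand":87,"dp":[-1,-1,-0.72],"spin":-0.07}
    - {"hand":87,"dp":[-1,-1,-0.72],"spin":-0.07}
    - {"hand":87,"dp":[-1,-1,-0.72],"spin":-0.07}
    - {"hand":87,"dp":[-1,-1,-0.72],"spin":-0.07}

```text
time: 1.4
ee_pos: [0.3486, 0.2852, 0.4027]
eef_rot: [0.039, 0.999, 0.0, 0.0]
ft_force: [-0.4, 0.3, 0.1]
width: 0.0872
grip_force: 0.0
```

carry_out:
  deltas:
    - {"hand":87,"dp":[-0.89,-1,0],"spin":0}
    - {"hand":87,"dp":[-0.89,-1,0],"spin":0}
    - {"hand":87,"dp":[-0.89,-1,0],"spin":0}
    - {"hand":87,"dp":[-0.89,-1,0],"spin":0}
    - {"hand":87,"dp":[-0.89,-1,0],"spin":0}
    - {"hand":87,"dp":[-0.89,-1,0],"spin":0}
    - {"hand":87,"dp":[-0.89,-1,0],"spin":0}
    - {"hand":87,"dp":[-0.89,-1,0],"spin":0}
    - {"hand":87,"dp":[-0.89,-1,0],"spin":0}

```text
time: 2.3
ee_pos: [0.5516, 0.0218, 0.4017]
eef_rot: [0.037, 0.999, -0.0, -0.001]
ft_force: [0.7, 0.2, 0.1]
width: 0.0869
grip_force: 0.0
```

carry_out:
  deltas:
    - {"hand":87,"dp":[0,-0.95,0],"spin":0}
    - {"hand":87,"dp":[0,-0.95,0],"spin":0}
    - {"hand":87,"dp":[0,-0.95,0],"spin":0}
    - {"hand":87,"dp":[0,-0.95,0],"spin":0}
    - {"hand":87,"dp":[0,-0.95,0],"spin":0}
    - {"hand":87,"dp":[0,-0.95,0.8],"spin":0}
    - {"hand":87,"dp":[0,-0.95,0.8],"spin":0}
    - {"hand":87,"dp":[0,-0.95,0.8],"spin":0}
    - {"hand":87,"dp":[0,-0.95,0.8],"spin":0}
    - {"hand":87,"dp":[0,-0.95,0.8],"spin":0}

```text
time: 3.3
ee_pos: [0.531, -0.2122, 0.1965]
eef_rot: [0.036, 0.999, 0.002, -0.005]
ft_force: [-0.7, 1.0, 0.4]
width: 0.0866
grip_force: 0.0
```

```bash
python3 - <<'E'
from bench import *
import cv2
s=read_state();print(s['ee_pos'],s['eef_rot'],s['joint_positions'])
cv2.imwrite("pics/w1.png",camera("wrist")[:,:,::-1])
E
```

```text
[ 0.53100349 -0.21216948  0.1965431 ] [ 0.03551952  0.99935501  0.00161208 -0.00503356] [-0.28716453  0.27570504  0.70496834  1.66521764 -0.18461354  1.27961635
  1.95405466]
```

View pics/w1.png

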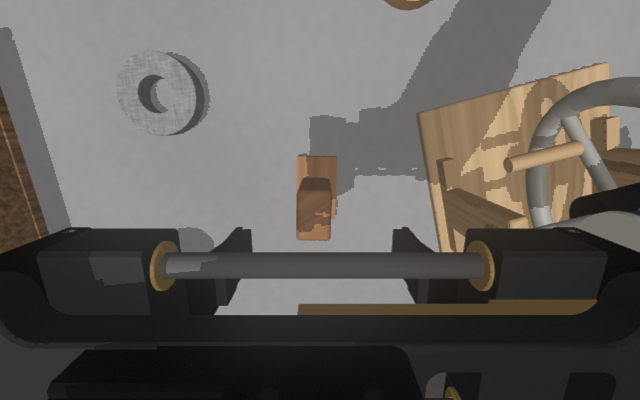

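The wrist view shows the handle top centred at about (314,210), between the open fingers and aligned with them.

```bash
python3 - <<'E'
from h import *
from scipy.spatial.transform import Rotation as Ro
s=read_state();p=np.array(s['ee_pos']);R=Ro.from_quat(s['eef_rot']).as_matrix();c=get_calibration("wrist");M=np.array(c['mount'])
print(p,s['time'],Ro.from_matrix(R).as_quat(),R)
def wr(u,v,z):
    d=R@M[:3,:3]@np.array([(u-c['cx'])/c['fx'],(v-c['cy'])/c['fy'],1]);o=p+R@M[:3,3];return o+d*(z-o[2])/d[2]
for q in [(303,178),(331,178),(331,239),(297,239)]: print(wr(*q,.132))
for q in [(298,155),(337,155)]: print(wr(*q,.012))
E
```

```text
[ 0.53285076 -0.21354999  0.20082983] 3.35 [ 3.58476805e-02  9.99353790e-01  9.04627463e-04 -2.47562473e-03] [[-0.99741763  0.07165351 -0.00488319]
 [ 0.07164455  0.99742825  0.00198558]
 [ 0.00501291  0.00163059 -0.99998611]]
[ 0.50250715 -0.2277836   0.132     ]
[ 0.50419548 -0.20451915  0.132     ]
[ 0.55848632 -0.20799365  0.132     ]
[ 0.55631087 -0.23789464  0.132     ]
[ 0.49346361 -0.24082559  0.012     ]
[ 0.4969581  -0.19263022  0.012     ]
```

carry_out:
  deltas:
    - {"hand":87,"dp":[0,0,0.15],"spin":0}
    - {"hand":87,"dp":[0,0,0.3],"spin":0}
    - {"hand":87,"dp":[0,0,0.42],"spin":0}
    - {"hand":87,"dp":[0,0,0.488],"spin":0}
    - {"hand":87,"dp":[0,0,0.488],"spin":0}
    - {"hand":87,"dp":[0,0,0.488],"spin":0}
    - {"hand":87,"dp":[0,0,0.488],"spin":0}
    - {"hand":20,"dp":[0,0,0.488],"spin":0}
    - {"hand":20,"dp":[0,0,0.488],"spin":0}
    - {"hand":20,"dp":[0,0,0.488],"spin":0}
    - {"hand":20,"dp":[0,0,0.488],"spin":0}
    - {"hand":20,"dp":[0,0,0.488],"spin":0}
    - {"hand":20,"dp":[0,0,0.488],"spin":0}
    - {"hand":20,"dp":[0,0,0.488],"spin":0}
    - {"hand":20,"dp":[0,0,0.488],"spin":0}
    - {"hand":20,"dp":[0,0,0.488],"spin":0}
    - {"hand":20,"dp":[0,0,0.488],"spin":0}
  force: 60

```text
time: 5.05
ee_pos: [0.5335, -0.2166, 0.0805]
eef_rot: [0.037, 0.999, -0.0, -0.0]
ft_force: [-0.2, 0.5, 0.1]
width: 0.0299
grip_force: 59.9
```

carry_out:
  deltas:
    - {"hand":20,"dp":[0,0,-0.1],"spin":0}
    - {"hand":20,"dp":[0,0,-0.25],"spin":0}
    - {"hand":20,"dp":[0,0,-0.4],"spin":0}
    - {"hand":20,"dp":[0,0,-0.55],"spin":0}
    - {"hand":20,"dp":[0,0,-0.7],"spin":0}
    - {"hand":20,"dp":[0,0,-0.85],"spin":0}
    - {"hand":20,"dp":[0,0.056,-1],"spin":0}
    - {"hand":20,"dp":[0,0.056,-1],"spin":0}
    - {"hand":20,"dp":[0,0.056,-1],"spin":0}
    - {"hand":20,"dp":[0,0.056,-1],"spin":0}
    - {"hand":20,"dp":[0,0.056,-1],"spin":0}

```text
time: 6.15
ee_pos: [0.534, -0.2027, 0.3291]
eef_rot: [0.038, 0.999, 0.0, -0.001]
ft_force: [-0.2, -0.9, -2.1]
width: 0.0296
grip_force: 59.9
```

carry_out:
  deltas:
    - {"hand":20,"dp":[0,0,-0.12],"spin":0}
    - {"hand":20,"dp":[0,0,-0.12],"spin":0}
    - {"hand":20,"dp":[-0.03,0.2,-0.12],"spin":-0.02}
    - {"hand":20,"dp":[-0.05,0.35,-0.12],"spin":-0.04}
    - {"hand":20,"dp":[-0.08,0.5,-0.12],"spin":-0.06}
    - {"hand":20,"dp":[-0.1,0.65,-0.12],"spin":-0.0824}
    - {"hand":20,"dp":[-0.118,0.8,-0.12],"spin":-0.0824}
    - {"hand":20,"dp":[-0.118,0.92,-0.12],"spin":-0.0824}
    - {"hand":20,"dp":[-0.118,1,-0.12],"spin":-0.0824}
    - {"hand":20,"dp":[-0.118,1,-0.12],"spin":-0.0824}
    - {"hand":20,"dp":[-0.118,1,-0.12],"spin":-0.0824}
    - {"hand":20,"dp":[-0.118,1,-0.12],"spin":-0.0824}
    - {"hand":20,"dp":[-0.118,1,-0.12],"spin":-0.0824}

```text
time: 7.45
ee_pos: [0.5827, 0.043, 0.3605]
eef_rot: [-0.091, 0.996, -0.0, -0.0]
ft_force: [-0.3, -0.1, -2.3]
width: 0.0299
grip_force: 59.9
```

```bash
cat >> h.py <<'E'
import cv2
from scipy.spatial.transform import Rotation as Ro
A=np.array([.547,.038,.135]);Y=np.radians(10.6);S=np.array([[np.cos(Y),-np.sin(Y),0],[np.sin(Y),np.cos(Y),0],[0,0,1]])
def wproj(s,X):
    c=get_calibration("wrist");M=np.array(c['mount']);R=Ro.from_quat(s['eef_rot']).as_matrix()
    q=M[:3,:3].T@(R.T@(X-np.array(s['ee_pos']))-M[:3,3]);return np.array([c['fx']*q[0]/q[2]+c['cx'],c['fy']*q[1]/q[2]+c['cy']])
def reel(a,dy=-.042): return A+S@np.array([-.065*np.sin(a),dy,.065*np.cos(a)])
def st():
    s=read_state();f=S.T@np.array(s['ft_force']);print("t %.2f"%s['time'],"tcp in stand",np.round(1e3*(S.T@(np.array(s['ee_pos'])-A)),1),"z",round(s['ee_pos'][2],4),"F stand",np.round(f,2),"q",np.round(s['eef_rot'],3),"grip",round(s['grip_force'],1));return s
E
python3 - <<'E'
from h import *
s=st();print(s['joint_positions'])
for n in ["wrist","top","scene"]: cv2.imwrite(f"pics/a_{n}.png",camera(n)[:,:,::-1])
print(wproj(s,reel(0)),wproj(s,A+[0,0,.114]),proj("top",reel(0)),proj("scene",reel(0)))
a=cv2.imread("pics/a_wrist.png");b=cv2.imread("pics/a_top.png")[130:280,220:400];c=cv2.imread("pics/a_scene.png")[110:290,230:410]
o=np.zeros((600,800,3),np.uint8);o[:400,:640]=a;o[400:,:240]=cv2.resize(b,(240,200));o[400:,240:480]=cv2.resize(c,(240,200))[:200]
o[300:,480:]=0;o[300:600,480:800]=cv2.resize(c,(320,300))
cv2.imwrite("pics/m1.png",o)
E
```

```text
t 7.45 tcp in stand [ 36.   -1.6 225.5] z 0.3605 F stand [-0.34 -0.06 -2.31] q [-0.091  0.996 -0.    -0.   ] grip 59.9
[-0.60068194  0.2181164   0.55346723  1.3567083  -0.11384915  1.59836355
  1.69170707]
[287.0364284  158.09953608] [324.15877541 163.34362632] [316.12528829 202.16010563] [325.25976161 184.80323748]
```

View pics/m1.png

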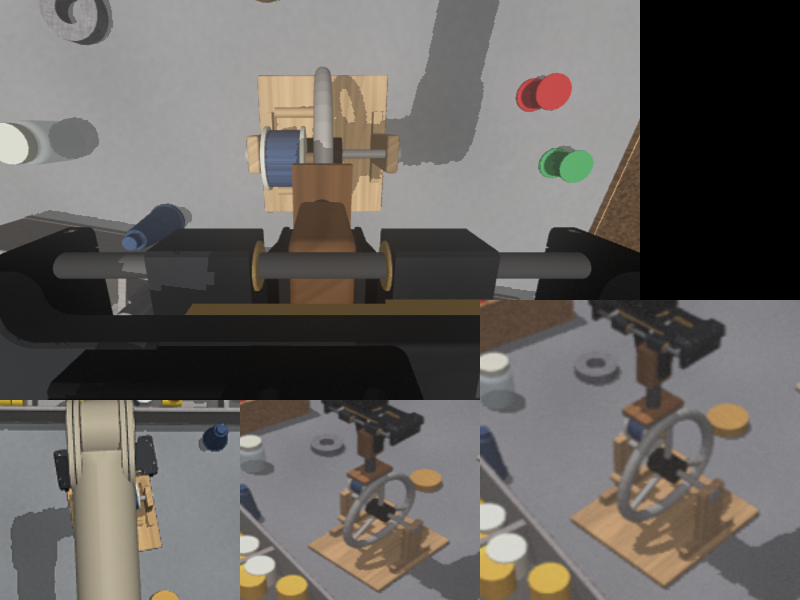

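The wrist view shows the rim at column 323, matching the predicted 324. The reel is at about (283,158), so the wheel angle is about 0, and the pad is above the rim at x of about +36 mm. Next I press down.

carry_out:
  deltas:
    - {"hand":20,"dp":[0,0,0.04],"spin":0}
    - {"hand":20,"dp":[0,0,0.08],"spin":0}
    - {"hand":20,"dp":[0,0,0.1],"spin":0}
    - {"hand":20,"dp":[0,0,0.12],"spin":0}
    - {"hand":20,"dp":[0,0,0.14],"spin":0}
    - {"hand":20,"dp":[0,0,0.16],"spin":0}
    - {"hand":20,"dp":[0,0,0.18],"spin":0}
    - {"hand":20,"dp":[0,0,0.2],"spin":0}
    - {"hand":20,"dp":[0,0,0.2],"spin":0}
    - {"hand":20,"dp":[0,0,0.2],"spin":0}
    - {"hand":20,"dp":[0,0,0.2],"spin":0}

```text
time: 8.7
ee_pos: [0.5829, 0.0445, 0.3111]
eef_rot: [-0.092, 0.996, 0.0, 0.0]
ft_force: [-0.1, 1.2, 5.2]
width: 0.0295
grip_force: 59.9
```

```bash
cat >> h.py <<'E'
def look(save=None):
    s=st();im=camera("wrist");
    if save: cv2.imwrite(save,im[:,:,::-1])
    h=cv2.cvtColor(im,cv2.COLOR_RGB2HSV);m=((h[...,0]>100)&(h[...,0]<128)&(h[...,1]>60)&(h[...,2]>40)).astype(np.uint8)
    m[:,:200]=0;m[:,330:]=0;m[225:]=0
    n,l,t,c=cv2.connectedComponentsWithStats(m)
    if n>1:
        i=1+np.argmax(t[1:,4]);v=c[i][1];top,bot=t[i][1],t[i][1]+t[i][3]-1
        # ribbon outline: rows of the disc (r=.031) around the reel centre
        th=np.linspace(0,2*np.pi,60);g=np.linspace(-.2,2.2,241)
        ext=[]
        for a in g:
            r=[wproj(s,reel(a)+S@np.array([.031*np.cos(q),0,.031*np.sin(q)]))[1] for q in th];ext.append((min(r),max(r)))
        ext=np.array(ext);
        print("blob",t[i],"c",c[i].round(1),"angle by top row %.2f bottom row %.2f"%(g[np.argmin(abs(ext[:,0]-top))],g[np.argmin(abs(ext[:,1]-bot-1))]))
    else: print("no blob")
E
python3 -c "
from h import *
look('pics/b0.png')"
```

```text
t 8.70 tcp in stand [ 36.5  -0.2 176.1] z 0.3111 F stand [0.15 1.24 5.25] q [-0.092  0.996  0.     0.   ] grip 59.9Traceback (most recent call last):
  File "<string>", line 3, in <module>
    look('pics/b0.png')
    ~~~~^^^^^^^^^^^^^^^
  File "h.py", line 33, in look
    r=[wproj(s,reel(a)+S@np.array([.031*np.cos(q),0,.031*np.sin(q)]))[1] for q in th];ext.append((min(r),max(r)))
       ~~~~~^^^^^^^^^^^^^^^^^^^^^^^^^^^^^^^^^^^^^^^^^^^^^^^^^^^^^^^^^
  File "h.py", line 16, in wproj
    c=get_calibration("wrist");M=np.array(c['mount']);R=Ro.from_quat(s['eef_rot']).as_matrix()
ValueError: time passes only in moves, steps and waits
```

carry_out:
  deltas:
    - {"hand":20,"dp":[0.006,0,0.004],"spin":0}
    - {"hand":20,"dp":[0.018,0,0.008],"spin":0}
    - {"hand":20,"dp":[0.03,0,0.012],"spin":0}
    - {"hand":20,"dp":[0.042,0,0.016],"spin":0}
    - {"hand":20,"dp":[0.054,0,0.02],"spin":0}
    - {"hand":20,"dp":[0.066,0,0.024],"spin":0}
    - {"hand":20,"dp":[0.078,0,0.028],"spin":0}
    - {"hand":20,"dp":[0.09,0,0.032],"spin":0}
    - {"hand":20,"dp":[0.102,0,0.036],"spin":0}
    - {"hand":20,"dp":[0.114,0,0.04],"spin":0}
    - {"hand":20,"dp":[0.12,0,0.044],"spin":0}
    - {"hand":20,"dp":[0.12,0,0.044],"spin":0}
    - {"hand":20,"dp":[0.12,0,0.044],"spin":0}

```text
time: 10.05
ee_pos: [0.5532, 0.0389, 0.3004]
eef_rot: [-0.092, 0.996, 0.0, 0.0]
ft_force: [-2.7, 0.9, 7.0]
width: 0.0294
grip_force: 59.9
```

```bash
sed -i 's/^def wproj/CW=get_calibration("wrist")\ndef wproj/; s/c=get_calibration("wrist");M=/c=CW;M=/' h.py
python3 -c "
from h import *
look('pics/b1.png')"
```

```text
t 10.05 tcp in stand [  6.3  -0.3 165.4] z 0.3004 F stand [-2.45  1.4   7.02] q [-0.092  0.996  0.     0.   ] grip 59.9
blob [ 251  155   37   56 1073] c [263.  183.7] angle by top row 0.12 bottom row 0.25
```

View pics/b1.png

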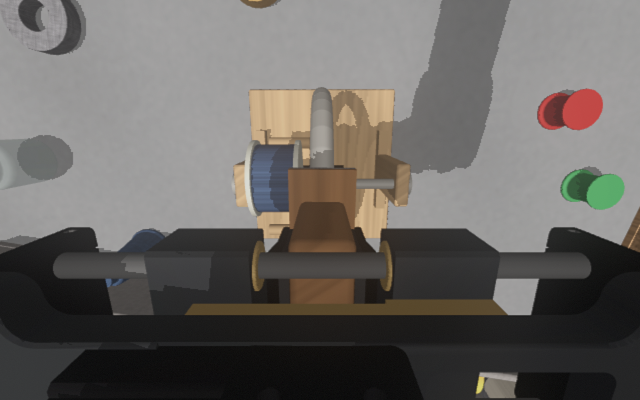

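The wrist view shows the reel ribbon spanning rows 145–212 (columns 250–297), so the wheel is at about 0.25–0.27 rad. That matches the 30 mm of drag. I'll improve the mask and continue dragging.

carry_out:
  deltas:
    - {"hand":20,"dp":[0.006,0,0.002],"spin":0}
    - {"hand":20,"dp":[0.018,0,0.005],"spin":0}
    - {"hand":20,"dp":[0.03,0,0.008],"spin":0}
    - {"hand":20,"dp":[0.042,0,0.011],"spin":0}
    - {"hand":20,"dp":[0.054,0,0.014],"spin":0}
    - {"hand":20,"dp":[0.066,0,0.017],"spin":0}
    - {"hand":20,"dp":[0.078,0,0.02],"spin":0}
    - {"hand":20,"dp":[0.09,0,0.024],"spin":0}
    - {"hand":20,"dp":[0.102,0,0.028],"spin":0}
    - {"hand":20,"dp":[0.114,0,0.032],"spin":0}
    - {"hand":20,"dp":[0.126,0,0.036],"spin":0}
    - {"hand":20,"dp":[0.138,0,0.04],"spin":0}
    - {"hand":20,"dp":[0.144,0,0.04],"spin":0}
    - {"hand":20,"dp":[0.144,0,0.04],"spin":0}
    - {"hand":20,"dp":[0.144,0,0.04],"spin":0}

```text
time: 11.6
ee_pos: [0.518, 0.0322, 0.2906]
eef_rot: [-0.092, 0.996, 0.0, 0.001]
ft_force: [-3.7, -0.7, 9.6]
width: 0.0296
grip_force: 59.9
```

```bash
python3 - <<'E'
import cv2
h=cv2.cvtColor(cv2.imread("pics/b1.png"),cv2.COLOR_BGR2HSV)
print([tuple(h[r,272].tolist()) for r in range(138,222,4)])
E
sed -i 's/(h\[...,1\]>60)&(h\[...,2\]>40)/(h[...,1]>60)\&(h[...,2]>25)/' h.py
python3 -c "
from h import *
look('pics/b2.png')"
```

```text
[(16, 91, 152), (17, 84, 204), (120, 20, 77), (116, 40, 95), (113, 57, 111), (115, 47, 93), (111, 70, 121), (113, 53, 96), (110, 50, 92), (113, 49, 93), (113, 49, 89), (112, 52, 89), (113, 49, 88), (110, 64, 100), (111, 52, 84), (112, 55, 88), (110, 78, 128), (110, 76, 117), (111, 74, 100), (17, 85, 200), (17, 85, 200)]
t 11.60 tcp in stand [-29.6  -0.3 155.6] z 0.2906 F stand [-3.79 -0.02  9.6 ] q [-0.092  0.996  0.     0.001] grip 59.9
blob [ 252  173   35   52 1174] c [266.2 201.9] angle by top row 0.43 bottom row 0.63
```

carry_out:
  deltas:
    - {"hand":20,"dp":[0,0,-0.016],"spin":0}
    - {"hand":20,"dp":[0,0,-0.032],"spin":0}
    - {"hand":20,"dp":[0,0,-0.048],"spin":0}
    - {"hand":20,"dp":[0,0,-0.064],"spin":0}
    - {"hand":20,"dp":[-0.008,0,-0.068],"spin":0}
    - {"hand":20,"dp":[-0.02,0,-0.068],"spin":0}
    - {"hand":20,"dp":[-0.032,0,-0.068],"spin":0}
    - {"hand":20,"dp":[-0.044,0,-0.068],"spin":0}
    - {"hand":20,"dp":[-0.056,0,-0.068],"spin":0}

```text
time: 12.55
ee_pos: [0.5312, 0.0347, 0.3068]
eef_rot: [-0.092, 0.996, 0.0, -0.0]
ft_force: [-3.2, -0.9, 5.9]
width: 0.0297
grip_force: 59.9
```

```bash
sed -i 's/(h\[...,1\]>60)/(h[...,1]>35)/' h.py
python3 -c "
from h import *
look('pics/b3.png')"
```

```text
t 12.55 tcp in stand [-16.1  -0.3 171.8] z 0.3068 F stand [-3.3  -0.3   5.86] q [-0.092  0.996  0.    -0.   ] grip 59.9
blob [ 255  157   36   61 1924] c [272.  187.7] angle by top row 0.43 bottom row 0.45
```

carry_out:
  deltas:
    - {"hand":20,"dp":[0,0,-0.016],"spin":0}
    - {"hand":20,"dp":[0,0,-0.032],"spin":0}
    - {"hand":20,"dp":[-0.012,0,-0.04],"spin":0}
    - {"hand":20,"dp":[-0.024,0,-0.04],"spin":0}
    - {"hand":20,"dp":[-0.036,0,-0.04],"spin":0}
    - {"hand":20,"dp":[-0.048,0,-0.04],"spin":0}
    - {"hand":20,"dp":[-0.06,0,-0.04],"spin":0}

```text
time: 13.3
ee_pos: [0.5465, 0.0378, 0.3163]
eef_rot: [-0.092, 0.996, -0.0, -0.0]
ft_force: [-2.3, 0.2, 2.1]
width: 0.0301
grip_force: 59.9
```

```bash

python3 -c "
from h import *
look('pics/b4.png')"
```

```text
t 13.30 tcp in stand [-5.000e-01 -1.000e-01  1.813e+02] z 0.3163 F stand [-2.21  0.59  2.1 ] q [-0.092  0.996 -0.    -0.   ] grip 59.9
blob [ 256  140   39   61 1991] c [274.  169.2] angle by top row 0.43 bottom row 0.44
```

carry_out:
  deltas:
    - {"hand":20,"dp":[-0.014,0,0],"spin":0}
    - {"hand":20,"dp":[-0.028,0,0],"spin":0}
    - {"hand":20,"dp":[-0.042,0,0],"spin":0}
    - {"hand":20,"dp":[-0.056,0,0],"spin":0}
    - {"hand":20,"dp":[-0.07,0,0],"spin":0}
    - {"hand":20,"dp":[-0.084,0,0],"spin":0}

```text
time: 13.95
ee_pos: [0.5673, 0.0416, 0.3165]
eef_rot: [-0.092, 0.996, 0.0, -0.0]
ft_force: [-1.8, -1.5, 3.3]
width: 0.0296
grip_force: 59.9
```

```bash

python3 -c "
from h import *
look('pics/b5.png')"
```

```text
t 13.95 tcp in stand [ 20.6  -0.2 181.5] z 0.3165 F stand [-2.05 -1.12  3.26] q [-0.092  0.996  0.    -0.   ] grip 59.9
blob [ 255  116   40   64 2298] c [274.4 146.1] angle by top row 0.46 bottom row 0.45
```

carry_out:
  deltas:
    - {"hand":20,"dp":[-0.016,0,0],"spin":0}
    - {"hand":20,"dp":[-0.032,0,0],"spin":0}
    - {"hand":20,"dp":[-0.048,0,0],"spin":0}
    - {"hand":20,"dp":[-0.06,0,0],"spin":0}
    - {"hand":20,"dp":[-0.06,0,0.02],"spin":0}
    - {"hand":20,"dp":[-0.06,0,0.04],"spin":0}
    - {"hand":20,"dp":[-0.06,0,0.06],"spin":0}
    - {"hand":20,"dp":[-0.06,0,0.072],"spin":0}
    - {"hand":20,"dp":[-0.052,0,0.075],"spin":0}
    - {"hand":20,"dp":[-0.038,0,0.078],"spin":0}
    - {"hand":20,"dp":[-0.024,0,0.081],"spin":0}
    - {"hand":20,"dp":[-0.01,0,0.084],"spin":0}
    - {"hand":20,"dp":[0.004,0,0.087],"spin":0}
    - {"hand":20,"dp":[0.018,0,0.09],"spin":0}
    - {"hand":20,"dp":[0.032,0,0.093],"spin":0}
    - {"hand":20,"dp":[0.046,0,0.096],"spin":0}
    - {"hand":20,"dp":[0.06,0,0.098],"spin":0}
    - {"hand":20,"dp":[0.066,0,0.098],"spin":0}

```text
time: 15.8
ee_pos: [0.5505, 0.0383, 0.2924]
eef_rot: [-0.092, 0.996, 0.0, 0.0]
ft_force: [-4.2, -2.1, 8.9]
width: 0.0296
grip_force: 59.9
```

```bash

python3 -c "
from h import *
look('pics/b6.png')"
```

```text
t 15.80 tcp in stand [  3.5  -0.3 157.4] z 0.2924 F stand [-4.48 -1.34  8.87] q [-0.092  0.996  0.     0.   ] grip 59.9
blob [ 252  116   41   67 2523] c [272.2 147.8] angle by top row 0.78 bottom row 0.76
```

carry_out:
  deltas:
    - {"hand":20,"dp":[0.01,0,0.001],"spin":0}
    - {"hand":20,"dp":[0.024,0,0.003],"spin":0}
    - {"hand":20,"dp":[0.038,0,0.005],"spin":0}
    - {"hand":20,"dp":[0.052,0,0.007],"spin":0}
    - {"hand":20,"dp":[0.066,0,0.009],"spin":0}
    - {"hand":20,"dp":[0.08,0,0.011],"spin":0}
    - {"hand":20,"dp":[0.094,0,0.013],"spin":0}
    - {"hand":20,"dp":[0.108,0,0.015],"spin":0}
    - {"hand":20,"dp":[0.122,0,0.016],"spin":0}
    - {"hand":20,"dp":[0.136,0,0.016],"spin":0}
    - {"hand":20,"dp":[0.144,0,0.016],"spin":0}
    - {"hand":20,"dp":[0.144,0,0.016],"spin":0}

```text
time: 17.05
ee_pos: [0.5154, 0.0317, 0.2887]
eef_rot: [-0.092, 0.996, 0.0, 0.001]
ft_force: [-3.7, -0.1, 9.4]
width: 0.0303
grip_force: 59.9
```

```bash

python3 -c "
from h import *
look('pics/b7.png')"
```

```text
t 17.05 tcp in stand [-32.2  -0.3 153.7] z 0.2887 F stand [-3.61  0.58  9.35] q [-0.092  0.996  0.     0.001] grip 59.9
blob [ 257  141   38   61 1871] c [273.9 170. ] angle by top row 2.15 bottom row 1.10
```

carry_out:
  deltas:
    - {"hand":20,"dp":[-0.006,0,-0.008],"spin":0}
    - {"hand":20,"dp":[-0.018,0,-0.016],"spin":0}
    - {"hand":20,"dp":[-0.03,0,-0.016],"spin":0}
    - {"hand":20,"dp":[-0.042,0,-0.016],"spin":0}
    - {"hand":20,"dp":[-0.054,0,-0.016],"spin":0}

```text
time: 17.6
ee_pos: [0.5286, 0.0342, 0.2923]
eef_rot: [-0.092, 0.996, 0.0, 0.0]
ft_force: [-3.8, -1.3, 8.1]
width: 0.0295
grip_force: 59.9
```

```bash

python3 -c "
from h import *
look('pics/b8.png')"
```

```text
t 17.60 tcp in stand [-18.8  -0.3 157.3] z 0.2923 F stand [-4.01 -0.59  8.1 ] q [-0.092  0.996  0.     0.   ] grip 59.9
blob [ 256  132   39   62 2110] c [274.  160.6] angle by top row 0.96 bottom row 0.97
```

carry_out:
  deltas:
    - {"hand":20,"dp":[-0.004,0,-0.012],"spin":0}
    - {"hand":20,"dp":[-0.016,0,-0.02],"spin":0}
    - {"hand":20,"dp":[-0.028,0,-0.02],"spin":0}
    - {"hand":20,"dp":[-0.04,0,-0.02],"spin":0}

```text
time: 18.05
ee_pos: [0.5381, 0.0361, 0.2971]
eef_rot: [-0.092, 0.996, 0.0, -0.0]
ft_force: [-4.5, -1.1, 6.7]
width: 0.0296
grip_force: 59.9
```

```bash

python3 -c "
from h import *
look('pics/b9.png')"
```

```text
t 18.05 tcp in stand [ -9.1  -0.3 162.1] z 0.2971 F stand [-4.66 -0.3   6.7 ] q [-0.092  0.996  0.    -0.   ] grip 59.9
blob [ 255  124   40   64 2208] c [274.1 153.8] angle by top row 0.91 bottom row 0.89
```

carry_out:
  deltas:
    - {"hand":20,"dp":[-0.004,0,-0.012],"spin":0}
    - {"hand":20,"dp":[-0.016,0,-0.022],"spin":0}
    - {"hand":20,"dp":[-0.028,0,-0.022],"spin":0}
    - {"hand":20,"dp":[-0.04,0,-0.022],"spin":0}

```text
time: 18.5
ee_pos: [0.548, 0.0379, 0.3024]
eef_rot: [-0.092, 0.996, 0.0, -0.0]
ft_force: [-3.7, 0.3, 6.4]
width: 0.0297
grip_force: 59.9
```

```bash

python3 -c "
from h import *
look('pics/b10.png')"
```

```text
t 18.50 tcp in stand [  1.   -0.3 167.4] z 0.3024 F stand [-3.6   1.02  6.36] q [-0.092  0.996  0.    -0.   ] grip 59.9
blob [ 256  114   39   64 2262] c [275. 144.] angle by top row 2.16 bottom row 0.87
```

carry_out:
  deltas:
    - {"hand":20,"dp":[-0.014,0,-0.003],"spin":0}
    - {"hand":20,"dp":[-0.028,0,-0.003],"spin":0}
    - {"hand":20,"dp":[-0.042,0,-0.003],"spin":0}
    - {"hand":20,"dp":[-0.056,0,-0.003],"spin":0}
    - {"hand":20,"dp":[-0.07,0,-0.003],"spin":0}

```text
time: 19.05
ee_pos: [0.5651, 0.0411, 0.303]
eef_rot: [-0.092, 0.996, 0.0, -0.0]
ft_force: [-3.2, -1.1, 5.6]
width: 0.0298
grip_force: 59.9
```

```bash

python3 -c "
from h import *
look('pics/b11.png')"
```

```text
t 19.05 tcp in stand [ 18.4  -0.3 168. ] z 0.303 F stand [-3.34 -0.48  5.56] q [-0.092  0.996  0.    -0.   ] grip 59.9
blob [ 255   95   40   65 2436] c [274.8 126.4] angle by top row 0.90 bottom row 0.89
```

carry_out:
  deltas:
    - {"hand":20,"dp":[-0.016,0,0],"spin":0}
    - {"hand":20,"dp":[-0.032,0,0],"spin":0}
    - {"hand":20,"dp":[-0.048,0,0],"spin":0}
    - {"hand":20,"dp":[-0.064,0,0],"spin":0}
    - {"hand":20,"dp":[-0.07,0,0.01],"spin":0}
    - {"hand":20,"dp":[-0.07,0,0.03],"spin":0}
    - {"hand":20,"dp":[-0.07,0,0.05],"spin":0}
    - {"hand":20,"dp":[-0.07,0,0.072],"spin":0}
    - {"hand":20,"dp":[-0.07,0,0.072],"spin":0}
    - {"hand":20,"dp":[-0.064,0,0.072],"spin":0}
    - {"hand":20,"dp":[-0.052,0,0.072],"spin":0}
    - {"hand":20,"dp":[-0.04,0,0.072],"spin":0}
    - {"hand":20,"dp":[-0.028,0,0.072],"spin":0}
    - {"hand":20,"dp":[-0.016,0,0.072],"spin":0}
    - {"hand":20,"dp":[-0.004,0,0.072],"spin":0}
    - {"hand":20,"dp":[0.008,0,0.072],"spin":0}
    - {"hand":20,"dp":[0.014,0,0.072],"spin":0}

```text
time: 20.8
ee_pos: [0.5622, 0.0405, 0.2861]
eef_rot: [-0.092, 0.996, 0.0, 0.001]
ft_force: [-2.8, -0.6, 10.7]
width: 0.0296
grip_force: 59.9
```

```bash

python3 -c "
from h import *
look('pics/b12.png')"
```

```text
t 20.80 tcp in stand [ 15.4  -0.4 151.1] z 0.2861 F stand [-2.83 -0.1  10.72] q [-0.092  0.996  0.     0.001] grip 59.9
blob [ 253   89   42   67 2535] c [273.5 121.7] angle by top row 1.11 bottom row 1.09
```

carry_out:
  deltas:
    - {"hand":20,"dp":[0.008,0,0],"spin":0}
    - {"hand":20,"dp":[0.02,0,0],"spin":0}
    - {"hand":20,"dp":[0.032,0,0],"spin":0}
    - {"hand":20,"dp":[0.044,0,0],"spin":0}
    - {"hand":20,"dp":[0.056,0,0],"spin":0}
    - {"hand":20,"dp":[0.068,0,0],"spin":0}
    - {"hand":20,"dp":[0.08,0,0],"spin":0}
    - {"hand":20,"dp":[0.092,0,0],"spin":0}
    - {"hand":20,"dp":[0.104,0,0],"spin":0}
    - {"hand":20,"dp":[0.116,0,0],"spin":0}
    - {"hand":20,"dp":[0.128,0,0],"spin":0}
    - {"hand":20,"dp":[0.14,0,0],"spin":0}
    - {"hand":20,"dp":[0.152,0,0],"spin":0}
    - {"hand":20,"dp":[0.16,0,0],"spin":0}
    - {"hand":20,"dp":[0.16,0,0],"spin":0}

```text
time: 22.35
ee_pos: [0.5231, 0.0331, 0.2863]
eef_rot: [-0.092, 0.996, 0.0, 0.001]
ft_force: [-3.8, -1.2, 11.1]
width: 0.03
grip_force: 59.9
```

```bash

python3 -c "
from h import *
look('pics/b13.png')"
```

```text
t 22.35 tcp in stand [-24.4  -0.4 151.3] z 0.2863 F stand [-3.95 -0.53 11.09] q [-0.092  0.996  0.     0.001] grip 59.9
blob [ 261  127   36   58 1804] c [277.9 153.5] angle by top row 1.80 bottom row 2.13
```

View pics/b13.png

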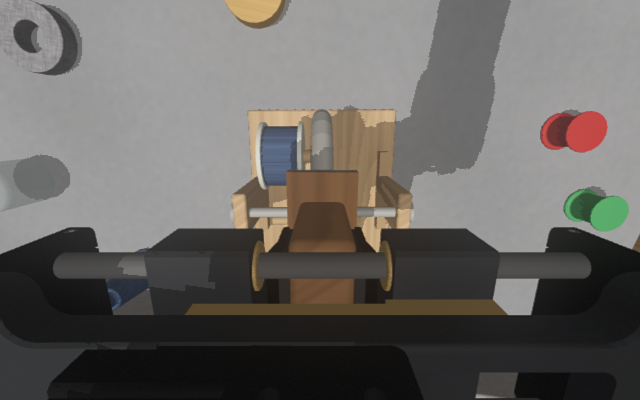

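The wrist view shows the reel at rows 122–188, columns 257–303, nearly below the camera, so image rows say little about the angle here. Dead reckoning gives about 1.47 rad. I'll check with reel size and column, and with the scene camera.

```bash

python3 - <<'E'
from h import *
s=read_state()
th=np.linspace(0,2*np.pi,90)
for a in [1.2,1.3,1.4,1.45,1.5,1.55,1.6,1.7]:
    P=np.array([wproj(s,reel(a)+S@np.array([.031*np.cos(q),0,.031*np.sin(q)])) for q in th])
    L=[wproj(s,reel(a,d))[0] for d in (-.064,-.062,-.022,-.02)]
    print(a,P[:,1].min().round(1),P[:,1].max().round(1),(np.ptp(P[:,1])).round(1),np.round(L,1), proj("scene",reel(a)).round(1))
im=camera("scene");cv2.imwrite("pics/s13.png",im[:,:,::-1])
def blue(im,x0,x1,y0,y1):
    h=cv2.cvtColor(im[y0:y1,x0:x1],cv2.COLOR_RGB2HSV);m=((h[...,0]>100)&(h[...,0]<128)&(h[...,1]>60)).astype(np.uint8)
    n,l,t,c=cv2.connectedComponentsWithStats(m);i=1+np.argmax(t[1:,4]);return t[i]+[x0,y0,0,0,0],c[i]+[x0,y0]
print(blue(im,290,370,160,260)); print("initial",blue(cv2.imread("pics/scene0.png")[:,:,::-1].copy(),290,370,160,230),proj("scene",reel(0)))
E
python3 - <<'E'
import cv2
a=cv2.imread("pics/s13.png")[150:270,270:400];b=cv2.imread("pics/b13.png")[100:215,230:345]
o=cv2.hconcat([cv2.resize(a,(433,400),interpolation=cv2.INTER_CUBIC),cv2.resize(b,(360,400),interpolation=cv2.INTER_CUBIC)]);cv2.imwrite("pics/m2.png",o)
E
```

```text
1.2 129.8 191.1 61.3 [260.5 262.5 301.4 303.3] [339.4 185.5]
1.3 127.7 187.9 60.2 [261.6 263.6 301.7 303.7] [339.8 186.7]
1.4 126.2 185.4 59.1 [262.8 264.7 302.1 304. ] [340.  188.1]
1.45 125.8 184.3 58.6 [263.4 265.2 302.3 304.2] [340.1 188.8]
1.5 125.5 183.5 58.0 [264.  265.8 302.5 304.3] [340.2 189.6]
1.55 125.3 182.8 57.4 [264.5 266.4 302.7 304.5] [340.2 190.4]
1.6 125.4 182.2 56.8 [265.1 266.9 302.9 304.7] [340.1 191.2]
1.7 125.9 181.5 55.7 [266.2 268.  303.3 305. ] [339.9 192.9]
(array([330, 187,  10,  10,  51]), array([334.64705882, 191.52941176]))
initial (array([314, 173,  17,  19, 168]), array([320.67261905, 180.95238095])) [325.25976161 184.80323748]
```

View pics/m2.png

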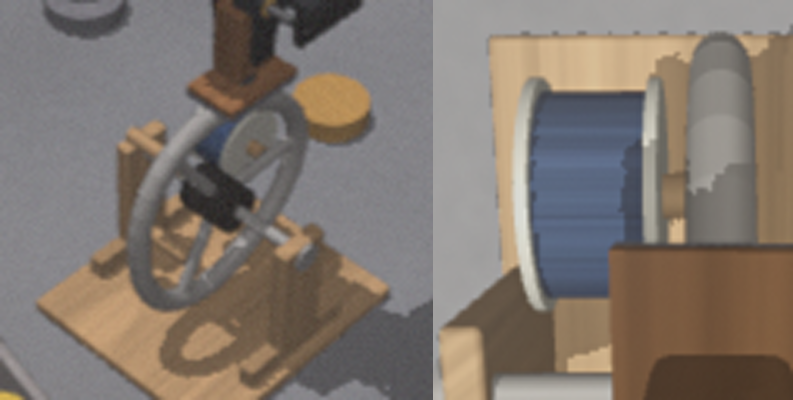

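In the enlarged scene crop the reel's peg end is at (255,148), which is scene pixel (346.6,194.4). The reel looks slightly above axle level. I'll compare it with the projection.

```bash

python3 - <<'E'
from h import *
off=[]
for (x,y),(u,v) in zip([(.12,-.11),(.12,.11),(-.12,.11)],[(65,384),(280,545),(486,370)]):
    p=proj("scene",np.array([A[0],A[1],.014])+S@np.array([x,y,0]));m=np.array([265+(u+.5)/4-.5,145+(v+.5)/4-.5]);off.append(m-p)
off=np.array(off);print(off.round(2));o=off.mean(0)
for a in [1.3,1.4,1.45,1.5,1.55,1.6,1.65]: print(a,(proj("scene",reel(a,-.013))+o).round(1),(proj("scene",reel(a,-.018))+o).round(1))
E
```

```text
[[ 0.23  1.41]
 [ 0.67  0.62]
 [-1.72  2.16]]
1.3 [346.8 192.8] [345.5 192. ]
1.4 [347.  194.2] [345.8 193.4]
1.45 [347.1 194.9] [345.8 194.1]
1.5 [347.1 195.6] [345.9 194.8]
1.55 [347.1 196.4] [345.9 195.6]
1.6 [347.1 197.2] [345.8 196.4]
1.65 [347.  198.1] [345.7 197.3]
```

carry_out:
  deltas:
    - {"hand":20,"dp":[0.008,0,0],"spin":0}
    - {"hand":20,"dp":[0.018,0,0],"spin":0}
    - {"hand":20,"dp":[0.028,0,0],"spin":0}
    - {"hand":20,"dp":[0.036,0,0],"spin":0}
    - {"hand":20,"dp":[0.042,0,0],"spin":0}
    - {"hand":20,"dp":[0.042,0,0],"spin":0}
    - {"hand":20,"dp":[0.042,0,0],"spin":0}

```text
time: 23.15
ee_pos: [0.5127, 0.0312, 0.2861]
eef_rot: [-0.092, 0.996, 0.0, 0.001]
ft_force: [-4.7, -2.1, 11.1]
width: 0.0301
grip_force: 59.9
```

```bash

python3 - <<'E'
from h import *
look('pics/b14.png');s=read_state()
th=np.linspace(0,2*np.pi,90)
for a in [1.4,1.5,1.55,1.6,1.7]:
    P=np.array([wproj(s,reel(a)+S@np.array([.031*np.cos(q),0,.031*np.sin(q)])) for q in th])
    print(a,P[:,1].min().round(1),P[:,1].max().round(1),(np.ptp(P[:,1])).round(1))
E
```

```text
t 23.15 tcp in stand [-34.9  -0.4 151.1] z 0.2861 F stand [-5.02 -1.21 11.1 ] q [-0.092  0.996  0.     0.001] grip 59.9
blob [ 263  137   35   56 1587] c [278.4 161.7] angle by top row 1.38 bottom row 2.11
1.4 136.7 195.0 58.3
1.5 135.8 193.0 57.2
1.55 135.5 192.2 56.6
1.6 135.4 191.5 56.1
1.7 135.7 190.7 55.0
```

carry_out:
  deltas:
    - {"hand":20,"dp":[0,0,0],"spin":0}
    - {"hand":20,"dp":[0,0,0],"spin":0}
    - {"hand":20,"dp":[0,0,0],"spin":0}
    - {"hand":20,"dp":[0,0,0],"spin":0}
    - {"hand":20,"dp":[0,0,0],"spin":0}
    - {"hand":20,"dp":[0,0,0],"spin":0}
    - {"hand":20,"dp":[0,0,0],"spin":0}
    - {"hand":20,"dp":[0,0,0],"spin":0}
    - {"hand":20,"dp":[0,0,0],"spin":0}
    - {"hand":20,"dp":[0,0,0],"spin":0}
    - {"hand":20,"dp":[0,0,0],"spin":0}
    - {"hand":20,"dp":[0,0,0],"spin":0}
    - {"hand":20,"dp":[0,0,0],"spin":0}
    - {"hand":20,"dp":[0,0,0],"spin":0}
    - {"hand":20,"dp":[0,0,0],"spin":0}
    - {"hand":20,"dp":[0,0,0],"spin":0}
    - {"hand":20,"dp":[0,0,0],"spin":0}
    - {"hand":20,"dp":[0,0,0],"spin":0}
    - {"hand":20,"dp":[0,0,0],"spin":0}
    - {"hand":20,"dp":[0,0,0],"spin":0}

```text
time: 25.2
ee_pos: [0.5127, 0.0312, 0.2861]
eef_rot: [-0.092, 0.996, 0.0, 0.001]
ft_force: [-4.8, -1.7, 11.1]
width: 0.0296
grip_force: 59.9
```

```bash

python3 - <<'E'
from h import *
look('pics/b15.png')
cv2.imwrite("pics/s15.png",camera("scene")[150:270,270:400,::-1])
a=cv2.imread("pics/s15.png");cv2.imwrite("pics/m3.png",cv2.resize(a,(650,600),interpolation=cv2.INTER_CUBIC))
E
```

```text
t 25.20 tcp in stand [-34.9  -0.4 151.1] z 0.2861 F stand [-5.   -0.77 11.05] q [-0.092  0.996  0.     0.001] grip 59.9
blob [ 263  137   35   57 1589] c [278.4 161.7] angle by top row 1.38 bottom row 2.17
```

View pics/m3.png

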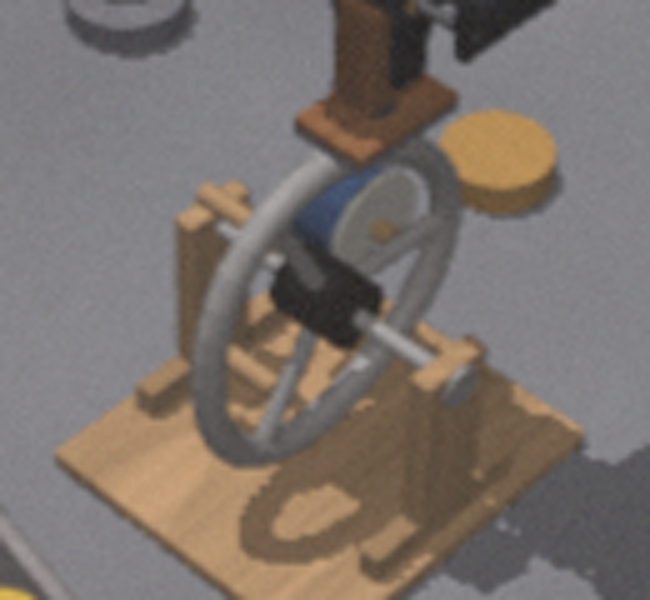

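The peg is now at (382,230) in the crop, which is scene pixel (346.4,196.0), or about 1.55 rad. The blob hasn't moved over 2 s, so I'll hold a little longer and hand in.

carry_out:
  deltas:
    - {"hand":20,"dp":[0,0,0],"spin":0}
    - {"hand":20,"dp":[0,0,0],"spin":0}
    - {"hand":20,"dp":[0,0,0],"spin":0}
    - {"hand":20,"dp":[0,0,0],"spin":0}
    - {"hand":20,"dp":[0,0,0],"spin":0}

```text
time: 25.8
ee_pos: [0.5127, 0.0312, 0.2861]
eef_rot: [-0.092, 0.996, 0.0, 0.001]
ft_force: [-4.0, -1.3, 11.0]
width: 0.03
grip_force: 59.9
```

```bash
python3 -c "
from bench import *
print(close_job())"
```

```text
the job is handed in; nothing more can be done
None
```

I handed in the job at 25.8 s with the reel at rest at about 1.55 rad, level with the axle, and the held pad pressing on the rim at about 13 N; no verdict was returned.

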